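Square a tray stack in the tilting cradle and clip the cradle level

ROBOT

A 6-joint arm with a two-finger parallel gripper is mounted at the origin on a cart in front of the work surface, level with it; the furniture and walls round the work are solid. World frame = base frame: x ahead of the robot, y to its left, z up, the work surface at z = 0. Lengths are in m, angles in degrees, forces in N, time in s.
With the tool pointing down it reaches from about 0.3 to 0.75 m from the base axis. Payload 8.5 kg.
Tool frame: the origin (TCP) lies at the very end of the fingers, on their centre line; the grasp point (between the pads) lies 19 mm behind it; x points along the fingers, y is the direction in which the jaws open and shut, and the axes are right-handed (so a half turn about x gives the same grasp; the last joint's range is limited). The gripper opens to 85 mm and grips with 20 to 120 N. Pads are 22 mm wide; open, the fingers measure 114 mm over their backs; the gripper's body (76 mm by 85 mm) begins 54 mm behind the grasp point. The pads swing forward as they close: fully open they stand 13 mm farther back than shut.
Start: joints at [-87.909, 21.807, 74.336, -0, 83.858, -12.336], TCP at [0.137, -0.533, 0.231] pointing down, gripper open.
Joint ranges: [-178.18, 178.18], [-50.72, 133.34], [12.68, 142.11], [-81.47, 261.47], [9.98, 163.14], [-165.26, 165.26]. Speed limits (degrees/s): [136.94, 136.94, 180, 180, 180, 180].

INTERFACE

Orientations are given as a 3x3 rotation matrix whose columns are the frame's x, y, z axes.
In Python, from rig import env, eyes, close_job gives the robot as it stands.
- The arm moves only by the shell command python3 -m pendant 'ROWS' [OPENING] [FORCE]. ROWS is a JSON object of lists of equal length, an entry for each row: "travel": the shift along the world's x, y, z in mm, a list of three; "delta_rot": the turn, a rotation vector about the world's x, y, z in rad, a list of three. In form: {"travel": [[x, y, z], ...], "delta_rot": [[wx, wy, wz], ...]}. A call has 1 to 20 rows; each row shifts and turns the commanded pose from where the row before left it; what a row does not reach is not made up. A row lasts 1/12 s, in which the tool goes at most 41.7 mm and 7.16 degrees, less where a joint would pass 70% of its speed; a pose out of reach is approached as far as the arm can. A call with a gripper value outside its range is refused whole. OPENING is the finger opening in mm, from 0 to 85.4, set as the call begins (- or left out, the last holds). The fingers move at their own pace and stop on an object; FORCE is the grip in N (left out, the last holds). Time passes only in rows, so rows that do not move let the fingers close. It gives the time, the measured TCP pose, the force and the opening at its end, in the units of the state.
- env.observe(): the state, without advancing time (a new reading comes with each control period).
- eyes.get_image(name): name is "side" or "top"; returns the picture (400x640x3 uint8, red, green, blue); there is no depth.
- eyes.camera_model(name): a dict with "vfov" (degrees; the focal length in pixels is half the picture's height over the tangent of half this angle, whatever the lens; pixels are square), "cx", "cy" (the principal point, pixels), "pose" (4x4, takes a point from camera to world coordinates). Camera axes: x right, y up, looking along -z (the intrinsics and any distortion apply to the point x, -y, -z); pixel columns grow to the right and rows downward; lengths in m; the calibration is good to about 2 mm. A picture is of the moment at which its call begins. camera_model takes no time and is no camera call.
- close_job(): hands the job in, once; it reports no verdict.
The state is a dict: "time_s": time; "q": joint angles; "qvel": joint speeds; "joint_efforts": joint torques, N m; "position": TCP position; "tool_rot": TCP orientation; "ft_force": force on the tool from outside, world axes, zero at the start; "wrist_torque": the same for the moment, N m; "grip_width": finger opening in m.
Only numpy, scipy, OpenCV 4.12 (cv2) and the standard library are available. Lean on these libraries where they do the work, as an engineer would, in place of code of your own. Each camera call takes 0.05 s, during which the arm holds its last target. There are 200 camera calls.

TASK

Square up the ragged stack of two trays: push the cradle's lever over, so that its rod pops out of the clip and the cradle tips, into the green part of the quadrant (40 degrees), keep it there for about two seconds while the trays slide home against the back stop, and never tip it into the red. Then let the cradle down under control, without dropping it, and press its rod down past the sprung orange jaw until it sits fully home in the fork clip again and the cradle is level. Leave the other things on the bench where they are.

Things in the scene. Friction and masses are not known exactly. Their poses are not given: they have to be found in the camera images.
- tilt_base: Fixed aluminium base plate of the tilting cradle, 250 x 170 x 12 mm. Origin: centre of its underside. Its +x points from the clip to the cradle's hinge (the way the trays slide), +z up. Lever, quadrant and rod grip are on its -y side. All offsets below are in this frame.
- cradle (a joint): Tilt of the cradle about its hinge, rad: 0 = level, growing as the clip end rises and the lever goes towards +x; 0.698 = 40 degrees. Free up to 1.15. At the start it is level, its rod held in the clip by the spring: about 19 N on the handle pull it out. Out of the clip it falls back by itself when let go and comes to rest at about 0.066, its rod lying on the closed jaw.
- clip_jaw (a joint): Opening of the orange sprung jaw of the clip (it carries a small dark roller, 8 mm thick, that hooks over the rod), rad: 0 = closed (spring holds it there), about 0.1 as the rod passes. The rod needs roughly 6 N to be pressed past it.
- hinge (a point): Hinge axis of the cradle (along y), at x 90, y 0, z 48 mm of the base.
- handle (a point): Middle of the black round handle on the lever: 18 mm thick, 40 mm long, along -y, 140 mm from the hinge axis, at y -120 mm of the base; the lever (steel strip at y -93) leans 20 degrees to -x when the cradle is level, so it stands at 20 degrees past upright at 40 degrees of tilt. It moves with the cradle.
- rod_grip (a point): Top of the black rubber grip (18 mm thick, 38 mm long, along y) on the outer end of the latch rod; level and home it is at x -110, y -83, z 57 mm of the base. Press here, from above. It moves with the cradle.
- rod_middle (a point): Axis of the 10 mm steel latch rod at its middle, over the fork clip; home it is at x -110, y 0, z 48 mm of the base, lying on the closed jaw it is about 13 mm higher.
- back_stop (a point): Front face of the cradle's upright back stop (two steel uprights, 56 mm high), on the deck at mid-width; its axes are the cradle's: +x towards the stop, z normal to the deck. The white quadrant beside the lever (radius 90 mm, y -80 of the base) is green from 35 to 45 degrees of tilt and red from 50.
- stack_tray_1: Bottom tray of the stack in the cradle: frosted pale-grey closed tray, 127 x 84.5 x 23 mm, long side along the cradle's x. Origin: centre of its underside. At the start it lies 6 to 22 mm short of the back stop; when home, its origin is 63.4 mm in front of the stop.
- stack_tray_2: Top tray of the stack in the cradle: frosted pale-grey closed tray, 127 x 84.5 x 23 mm, long side along the cradle's x. Origin: centre of its underside. At the start it lies 6 to 22 mm short of the back stop; when home, its origin is 63.4 mm in front of the stop.
- wash_bottle: Bystander: white squeeze bottle with blue marks, 210 mm high, origin under its foot.
- pouch_a: Bystander: flat foil pouch, 86 x 122 x 15 mm, origin under its middle.
- pouch_b: Bystander: flat foil pouch, 80 x 108 x 13 mm, origin under its middle.
- pouch_c: Bystander: flat foil pouch, 77 x 107 x 13 mm, origin under its middle.

How it is judged (in metres and radians):
On the way:
1. the cradle is tipped to 40 degrees (34 to 46) and kept there for 1.5 s (value of joint cradle between 0.593 and 0.803 rad), for 1.5 s.
At the end, for the whole second after the job is handed in: The cradle is level (joint under 0.012 rad) with its rod home in the clip and the jaw closed over it (under 0.03 rad); both trays lie flat and at rest on the stack in the cradle, each within 4 mm of the back stop (value of joint cradle below 0.012 rad and value of joint clip_jaw below 0.03 rad and x of each of stack_tray_1, stack_tray_2 in the frame of back_stop above -0.0675 m and angle between each of stack_tray_1, stack_tray_2's own z axis and vertical below 0.04 rad and linear speed of each of stack_tray_1, stack_tray_2 below 0.02 m/s); the robot touches nothing.
It fails at once if the cradle is tipped into the red (over 51.5 degrees) (value of joint cradle above 0.9 rad).
It fails at once if the cradle is dropped (falls faster than 3.2 rad/s) (velocity of joint cradle below -3.2 rad/s).
It fails at once if a bystander (bottle or pouch) is moved by more than 20 mm (distance of any of wash_bottle, pouch_a, pouch_b, pouch_c from where it was at the start of the episode above 0.02 m).
It also fails if it takes over 58 s, if anything falls off the work surface, if the arm or the gripper's body presses on something with over 40 N, if the wrist force passes 120 N, or if a joint passes its speed limit or range.

## Working session

There is one attempt and no reset: what is moved stays moved. The work goes in short steps, Python scripts to look and compute and a shell command to move; the robot and the scene stay as the last step left them, time stands still between calls to the robot, and variables do not carry over. Pictures are saved under pics/ and viewed, about 8 in all and at most 12, crops included, and the job is handed in when it is done.

```bash
ls; mkdir -p pics; python3 - <<'E'
from rig import env, eyes
import cv2, numpy as np
np.set_printoptions(precision=4,suppress=True)
for n in("side","top"):
    im=eyes.get_image(n); cv2.imwrite(f"pics/{n}0.png",im[:,:,::-1]); m=eyes.camera_model(n); print(n,m)
print(env.observe())
E
```

```text
pics
side {'vfov': 44.16447806588954, 'cx': 320.1497592979538, 'cy': 199.03067586306742, 'pose': array([[ 0.9743,  0.1607, -0.1577,  0.431 ],
       [-0.2248,  0.6574, -0.7192, -0.6244],
       [-0.0119,  0.7362,  0.6766,  0.7087],
       [ 0.    ,  0.    ,  0.    ,  1.    ]])}
top {'vfov': 43.57446227153791, 'cx': 316.62759686558815, 'cy': 194.63369815370717, 'pose': array([[ 0.0113,  0.9987, -0.0491,  0.5131],
       [-0.9999,  0.0112, -0.0033,  0.0326],
       [-0.0027,  0.0492,  0.9988,  1.1795],
       [ 0.    ,  0.    ,  0.    ,  1.    ]])}
{'time_s': 0.1, 'q': array([-87.9089,  21.8372,  74.3787,  -0.0001,  83.8573, -12.336 ]), 'qvel': array([ 0.0008, -0.0984, -0.032 ,  0.0797,  0.0601, -0.0834]), 'joint_efforts': array([  0.0045, -44.9217, -23.1653,  -0.0001,   0.0037,   0.    ]), 'position': array([ 0.137 , -0.5324,  0.2308]), 'tool_rot': array([[-0.    ,  0.2491, -0.9685],
       [ 0.0013, -0.9685, -0.2491],
       [-1.    , -0.0012, -0.0003]]), 'ft_force': array([0.5219, 0.4671, 0.6503]), 'wrist_torque': array([-0.0341,  0.0015, -0.0479]), 'grip_width': 0.08562521862077573}
```

View pics/side0.png

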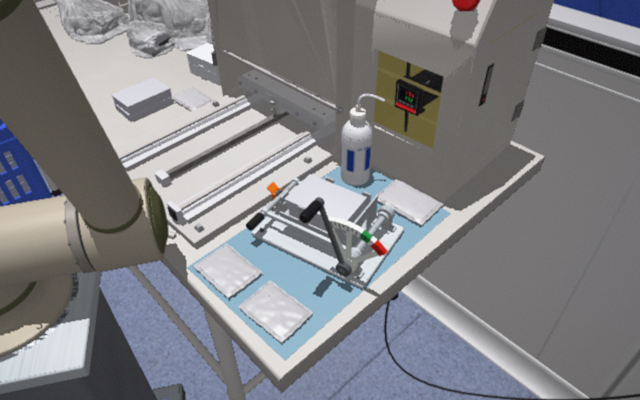

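View pics/top0.png

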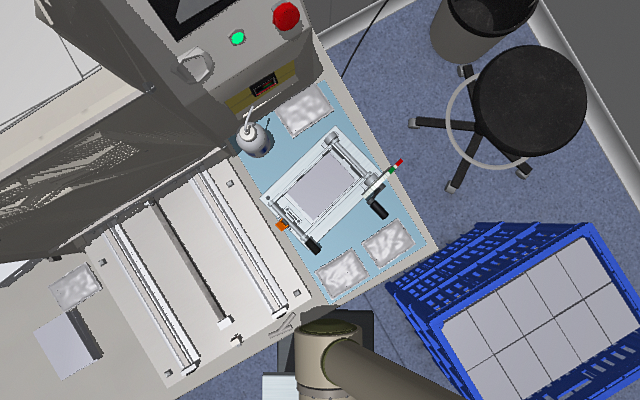

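```bash
cat > h.py <<'E'
import numpy as np, cv2
from rig import env, eyes
np.set_printoptions(precision=4,suppress=True)
def ray(n,u,v):
    m=eyes.camera_model(n); f=200/np.tan(np.radians(m['vfov']/2)); P=m['pose']
    d=P[:3,:3]@np.array([(u-m['cx'])/f,-(v-m['cy'])/f,-1]); return P[:3,3],d/np.linalg.norm(d)
def plane(n,u,v,z):
    o,d=ray(n,u,v); return o+d*(z-o[2])/d[2]
def tri(a,b):
    (o1,d1),(o2,d2)=ray('side',*a),ray('top',*b)
    s=np.linalg.lstsq(np.c_[d1,-d2],o2-o1,rcond=None)[0]
    p,q=o1+s[0]*d1,o2+s[1]*d2; return (p+q)/2,np.linalg.norm(p-q)
def proj(n,p):
    m=eyes.camera_model(n); f=200/np.tan(np.radians(m['vfov']/2)); P=m['pose']
    c=P[:3,:3].T@(np.array(p)-P[:3,3]); return m['cx']-f*c[0]/c[2], m['cy']+f*c[1]/c[2]
def blobs(im,roi,kind,amin=8):
    x0,y0,x1,y1=roi; c=im[y0:y1,x0:x1]; h=cv2.cvtColor(c,cv2.COLOR_RGB2HSV)
    H,S,V=[h[...,i].astype(int) for i in range(3)]
    M={'dark':V<45,'orange':(H>6)&(H<20)&(S>150)&(V>120),'red':((H<6)|(H>174))&(S>150)&(V>80),'green':(H>40)&(H<90)&(S>100)}[kind]
    n,l,st,ce=cv2.connectedComponentsWithStats(M.astype(np.uint8))
    return [(ce[i]+[x0,y0],st[i][2:]) for i in range(1,n) if st[i][4]>=amin]
E
python3 - <<'E'
from h import *
S=cv2.imread('pics/side0.png')[:,:,::-1].copy();T=cv2.imread('pics/top0.png')[:,:,::-1].copy()
for k in('dark','orange','red','green'):
    print(k,'S',blobs(S,(230,170,410,300),k),'T',blobs(T,(255,120,410,265),k))
a=cv2.resize(S[165:300,230:420],None,fx=4,fy=4,interpolation=2);b=cv2.resize(T[110:265,240:420],None,fx=4,fy=3.8,interpolation=2)
b=cv2.resize(T[115:265,245:425],None,fx=4,fy=4,interpolation=2)
cv2.imwrite('pics/s1.png',a[:,:,::-1]);cv2.imwrite('pics/t1.png',b[:,:,::-1])
E
```

```text
dark S [(array([310.3167, 211.4458]), array([ 22,  22, 240], dtype=int32)), (array([254.5667, 221.3   ]), array([ 17,  16, 120], dtype=int32)), (array([394.6429, 297.0714]), array([ 6,  5, 14], dtype=int32))] T [(array([375.7059, 192.4118]), array([ 8, 11, 34], dtype=int32)), (array([379.   , 209.664]), array([ 19,  19, 125], dtype=int32)), (array([312.6364, 246.3058]), array([ 16,  17, 121], dtype=int32))]
orange S [(array([272.7957, 189.1613]), array([11, 16, 93], dtype=int32))] T [(array([280.8873, 225.169 ]), array([14, 13, 71], dtype=int32))]
red S [(array([378.8644, 247.839 ]), array([ 15,  15, 118], dtype=int32))] T [(array([398.8966, 161.8966]), array([ 8,  8, 29], dtype=int32))]
green S [(array([365.7143, 235.9091]), array([11, 11, 77], dtype=int32))] T [(array([391.1667, 169.6333]), array([ 8,  7, 30], dtype=int32))]
```

View pics/s1.png

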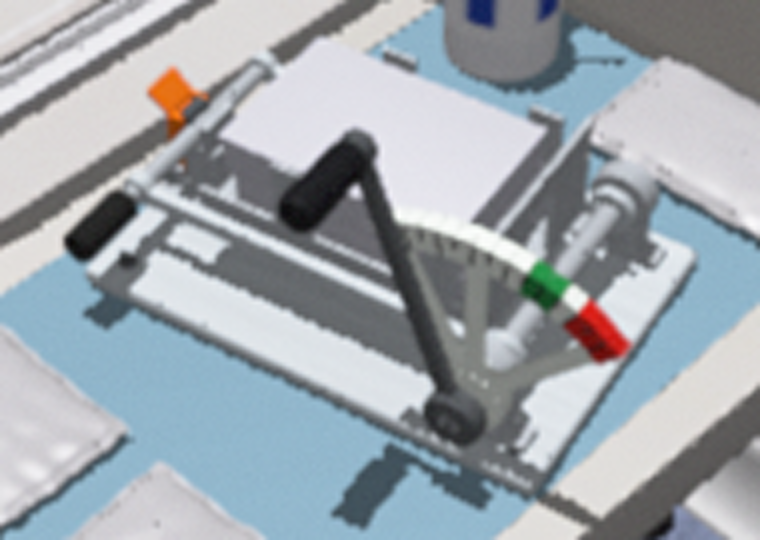

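View pics/t1.png

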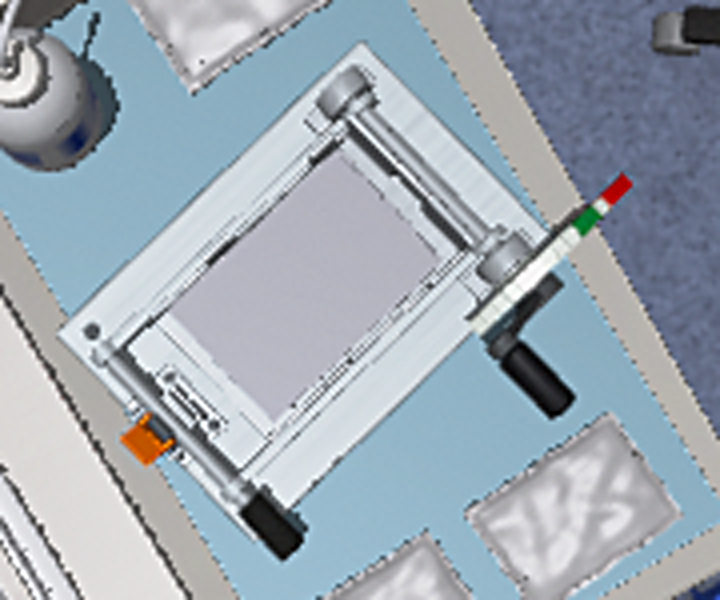

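The side crop shows the handle at about (311,211), the grip at (255,221), the orange jaw at (273,189), green/red at (366,236)/(379,248). The top crop shows the handle at (379,210), the grip at (313,246), and base corners at about (335.7,125.7), (260.5,197) and (382,170.5).

```bash
python3 - <<'E'
from h import *
for nm,a,b in[('handle',(310.8,211.1),(379.2,209.5)),('grip',(254.8,221.3),(313,246.1)),('green',(365.7,235.9),(391.2,169.6)),('red',(378.9,247.8),(398.9,161.9))]:
    print(nm,*tri(a,b))
C=[plane('top',245+x/4,115+y/4,.012)[:2] for x,y in[(363,43),(62,328),(548,222)]]
print(C, np.linalg.norm(C[0]-C[1]),np.linalg.norm(C[0]-C[2]))
h=tri((310.8,211.1),(379.2,209.5))[0];g=tri((254.8,221.3),(313,246.1))[0]
# base-frame known points (mm): fit yaw + xy from handle, grip, corners
a=np.radians(20)
B=np.array([[90-140*np.sin(a),-120],[-110,-83],[125,85],[-125,85],[125,-85]])/1e3
print('handle z exp',.048+.14*np.cos(a))
W=np.array([h[:2],g[:2],*C]); bc=B.mean(0);wc=W.mean(0)
b=B-bc;w=W-wc; th=np.arctan2((b[:,0]*w[:,1]-b[:,1]*w[:,0]).sum(),(b*w).sum())
R=np.array([[np.cos(th),-np.sin(th)],[np.sin(th),np.cos(th)]]);t=wc-R@bc
print('yaw',np.degrees(th),'t',t);print('resid mm',1e3*(W-(B@R.T+t)))
for n,p in dict(handle=B[0],grip=B[1],hinge=(.09,0)).items(): print(n,R@np.array(p)+t)
E
```

```text
handle [ 0.5336 -0.089   0.1832] 0.0004521245665737493
grip [0.4518 0.0432 0.0513] 0.0019806644384354945
green [ 0.6166 -0.1187  0.1379] 0.0037743892482797474
red [ 0.634  -0.1367  0.1249] 0.004684074983500375
[array([ 0.7332, -0.0067]), array([0.5635, 0.1674]), array([ 0.6288, -0.116 ])] 0.24318095848082907 0.15111977544169697
handle z exp 0.1795569669100272
yaw -44.49172998531078 t [0.5906 0.0246]
resid mm [[-2.8754  1.5106]
 [-2.1673  0.6762]
 [-6.1079 -4.4013]
 [ 2.5406 -5.4119]
 [ 8.61    7.6265]]
handle [ 0.5365 -0.0905]
grip [0.4539 0.0425]
hinge [ 0.6548 -0.0385]
```

```bash
python3 -m pendant '{"travel":[[0,0,30],[0,0,30],[25,28,0],[25,28,0],[25,28,0],[25,28,0],[25,28,0],[25,28,0],[25,28,0],[25,28,0],[25,28,0],[25,28,0],[25,28,0],[25,28,0],[25,28,0],[25,28,0],[25,28,0],[23,23,0]],"delta_rot":[[0,0,0],[0,0,0],[0,0,0.034],[0,0,0.034],[0,0,0.034],[0,0,0.034],[0,0,0.034],[0,0,0.034],[0,0,0.034],[0,0,0.034],[0,0,0.034],[0,0,0.034],[0,0,0.034],[0,0,0.034],[0,0,0.034],[0,0,0.034],[0,0,0.034],[0,0,0.031]]}' 45
python3 - <<'E'
from h import *
s=env.observe();print(s['position'],s['tool_rot'],s['q'],s['ft_force'])
E
```

```text
time_s: 1.6
position: [0.536, -0.0873, 0.2911]
tool_rot: [[-0.001, 0.714, -0.7], [0.0, -0.7, -0.714], [-1.0, -0.001, 0.0]]
ft_force: [0.8, -0.3, -0.1]
grip_width: 0.0453
[ 0.536  -0.0873  0.2911] [[-0.0006  0.7142 -0.6999]
 [ 0.0004 -0.6999 -0.7142]
 [-1.     -0.0007  0.0001]] [-21.7553  19.0992  68.6381   0.0115  92.3023  22.6681] [ 0.8457 -0.2627 -0.1269]
```

```bash
python3 -m pendant '{"travel":[[0,-1,-28],[-1,0,-28],[0,0,-28],[0,0,0]],"delta_rot":[[0,0,0],[0,0,0],[0,0,0],[0,0,0]]}' 45
python3 - <<'E'
from h import *
S=eyes.get_image('side');T=eyes.get_image('top')
a=cv2.resize(S[140:265,240:400],None,fx=4,fy=4,interpolation=2);b=cv2.resize(T[130:255,300:440],None,fx=4,fy=4,interpolation=2)
cv2.imwrite('pics/s2.png',a[:,:,::-1])
E
```

```text
time_s: 1.93
position: [0.5319, -0.0896, 0.2022]
tool_rot: [[-0.01, 0.713, -0.702], [0.004, -0.702, -0.713], [-1.0, -0.009, 0.004]]
ft_force: [0.3, -0.3, -1.4]
grip_width: 0.0448
```

View pics/s2.png

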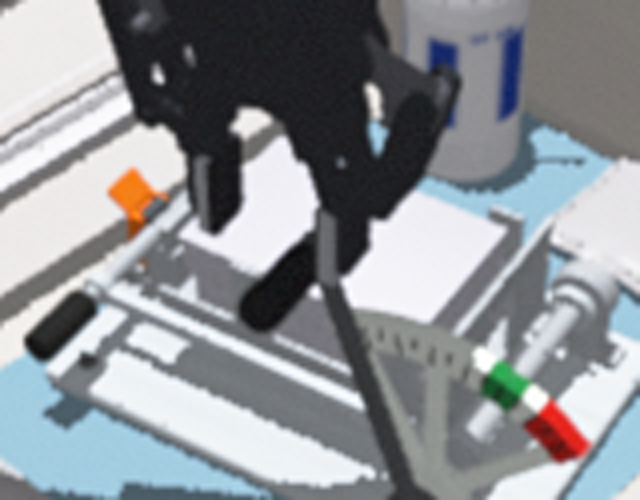

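The fingers straddle the handle: tips at about (294,197) and (322,211), handle middle at about (310,211).

```bash
python3 - <<'E'
from h import *
p=env.observe()['position'];print(p,proj('side',p))
hz=.1796
for q in[(p[0],p[1],hz),(.5346,-.0893,hz)]: print(proj('side',q),proj('top',q))
m=eyes.camera_model('side')
for s in(-1,1): print(proj('side',p+s*.0225*np.array([.713,-.702,0])))
E
```

```text
[ 0.534  -0.0907  0.2076] (np.float64(311.01886622427696), np.float64(200.09454249411925))
(np.float64(311.46310956557704), np.float64(213.45357940258032)) (np.float64(379.8096529235463), np.float64(209.4764073715889))
(np.float64(311.6503465814434), np.float64(212.78399819211268)) (np.float64(379.12232406450164), np.float64(209.17131224315014))
(np.float64(298.4848874935213), np.float64(194.93789909258734))
(np.float64(323.85593107654176), np.float64(205.37587950509072))
```

```bash
python3 -m pendant '{"travel":[[0,0,-15],[0,0,-16],[0,0,-16],[0,0,0]],"delta_rot":[[0,0,0],[0,0,0],[0,0,0],[0,0,0]]}' 45 && python3 -m pendant '{"travel":[[0,0,0],[0,0,0],[0,0,0],[0,0,0],[0,0,0]],"delta_rot":[[0,0,0],[0,0,0],[0,0,0],[0,0,0],[0,0,0]]}' 22 20
```

```text
time_s: 2.37
position: [0.5338, -0.0907, 0.1599]
tool_rot: [[-0.001, 0.712, -0.702], [0.001, -0.702, -0.712], [-1.0, -0.001, 0.001]]
ft_force: [-0.1, 0.5, 0.2]
grip_width: 0.0451
time_s: 2.78
position: [0.5339, -0.0902, 0.1618]
tool_rot: [[0.001, 0.712, -0.702], [0.0, -0.702, -0.712], [-1.0, 0.0, -0.001]]
ft_force: [-3.7, 3.9, 1.4]
grip_width: 0.0225
```

```bash
python3 -m pendant '{"travel":[[2.8,-2.8,1.2],[2.8,-2.8,1],[2.8,-2.8,1],[2.8,-2.8,0.9],[2.8,-2.8,0.7],[2.8,-2.8,0.7]],"delta_rot":[[0,0,0],[0,0,0],[0,0,0],[0,0,0],[0,0,0],[0,0,0]]}'
python3 - <<'E'
from h import *
S=eyes.get_image('side')
a=cv2.resize(S[140:265,240:400],None,fx=4,fy=4,interpolation=2)
cv2.imwrite('pics/s3.png',a[:,:,::-1])
s=env.observe();print(s['position'],s['ft_force'])
E
```

```text
time_s: 3.28
position: [0.5511, -0.1077, 0.1664]
tool_rot: [[0.0, 0.712, -0.702], [-0.0, -0.702, -0.712], [-1.0, 0.0, -0.0]]
ft_force: [-3.0, 2.9, 1.7]
grip_width: 0.022
[ 0.5517 -0.1082  0.1663] [-3.1502  2.18    1.2269]
```

View pics/s3.png

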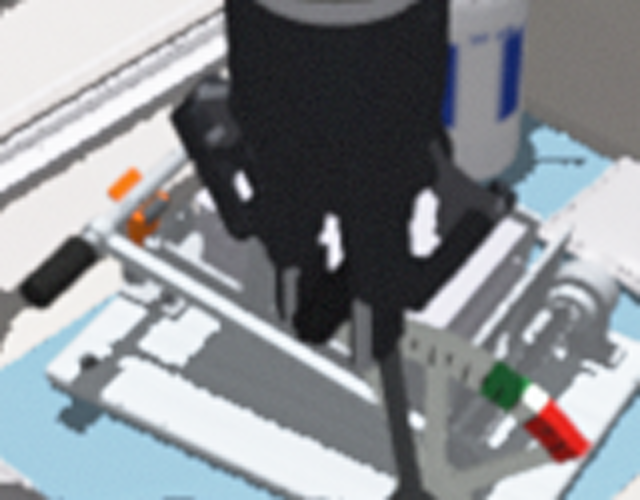

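The rod has popped out: the grip has risen to about (253,208) and the lever is caged between the fingers. I'm carrying on to 40°.

```bash
python3 -m pendant '{"travel":[[3.6,-3.5,0.8],[3.6,-3.5,0.7],[3.6,-3.5,0.6],[3.6,-3.5,0.4],[3.6,-3.5,0.2],[3.6,-3.5,0],[3.6,-3.5,-0.2],[3.6,-3.5,-0.4],[3.6,-3.5,-0.6],[3.6,-3.5,-0.8],[3.6,-3.5,-1],[3.6,-3.5,-1.2],[3.6,-3.5,-1.5],[3.2,-3.2,-1.5],[0,0,0],[0,0,0]],"delta_rot":[[0,0,0],[0,0,0],[0,0,0],[0,0,0],[0,0,0],[0,0,0],[0,0,0],[0,0,0],[0,0,0],[0,0,0],[0,0,0],[0,0,0],[0,0,0],[0,0,0],[0,0,0],[0,0,0]]}'
python3 - <<'E'
from h import *
S=eyes.get_image('side')
a=cv2.resize(S[100:265,220:410],None,fx=4,fy=4,interpolation=2)
cv2.imwrite('pics/s4.png',a[:,:,::-1])
s=env.observe();print(s['position'],s['ft_force'])
E
```

```text
time_s: 4.67
position: [0.6009, -0.1563, 0.161]
tool_rot: [[-0.0, 0.712, -0.702], [0.0, -0.702, -0.712], [-1.0, -0.0, 0.0]]
ft_force: [-1.6, 0.8, 0.2]
grip_width: 0.0218
[ 0.6007 -0.1561  0.1611] [-1.1037  1.48   -1.3249]
```

View pics/s4.png

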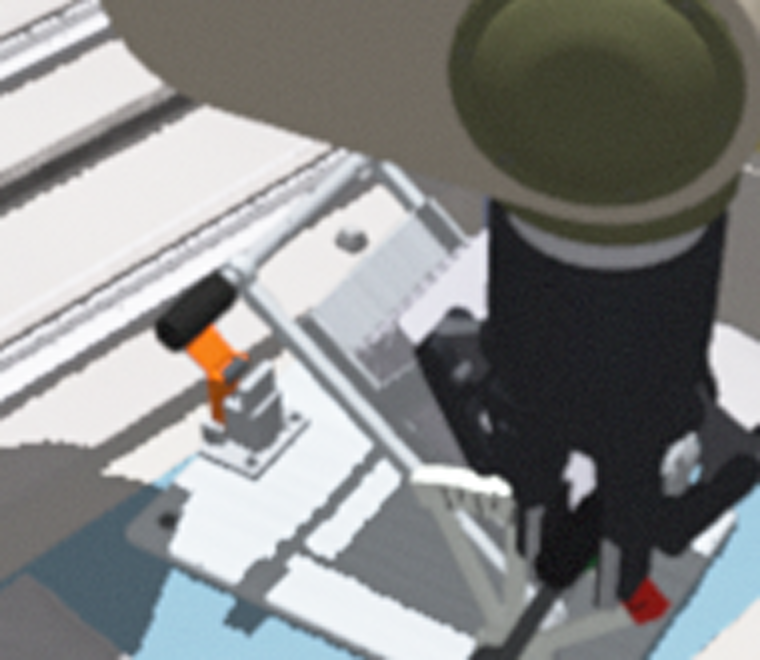

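The cradle is tipped with the grip centre at about (269,177.5), and the lever stands in front of the green. I'll compute the tilt from the grip pixel.

```bash
python3 -m pendant '{"travel":[[0,0,0],[0,0,0],[0,0,0],[0,0,0],[0,0,0],[0,0,0],[0,0,0],[0,0,0],[0,0,0],[0,0,0],[0,0,0],[0,0,0]],"delta_rot":[[0,0,0],[0,0,0],[0,0,0],[0,0,0],[0,0,0],[0,0,0],[0,0,0],[0,0,0],[0,0,0],[0,0,0],[0,0,0],[0,0,0]]}'
python3 - <<'E'
from h import *
H=np.array([.653,-.0375,.048]);bx=np.array([.712,-.702,0]);by=np.array([.702,.712,0])
for d in(0,30,35,38,40,42,45,50):
    a=np.radians(d); print(d,proj('side',H+by*-.083-.2*np.cos(a)*bx+np.array([0,0,.2*np.sin(a)])))
S=eyes.get_image('side'); print(blobs(S,(245,150,290,205),'dark'))
T=eyes.get_image('top')
cv2.imwrite('pics/t5.png',cv2.resize(T[100:265,240:430],None,fx=4,fy=4,interpolation=2)[:,:,::-1])
E
```

```text
time_s: 5.72
position: [0.6008, -0.1561, 0.1613]
tool_rot: [[0.0, 0.712, -0.702], [0.0, -0.702, -0.712], [-1.0, -0.0, -0.0]]
ft_force: [-2.0, 1.5, -1.1]
grip_width: 0.0216
0 (np.float64(255.7584141977132), np.float64(222.21790538890838))
30 (np.float64(262.3571260281583), np.float64(187.1601898552762))
35 (np.float64(266.00475778263814), np.float64(182.5141660672599))
38 (np.float64(268.5611710273821), np.float64(179.9585858821852))
40 (np.float64(270.41924776215785), np.float64(178.35943112266548))
42 (np.float64(272.40032683397044), np.float64(176.8483635957556))
45 (np.float64(275.60191763894545), np.float64(174.75522866205995))
50 (np.float64(281.5457355243725), np.float64(171.76059231822674))
[(array([267.9 , 179.82]), array([ 19,  15, 100], dtype=int32))]
```

View pics/t5.png

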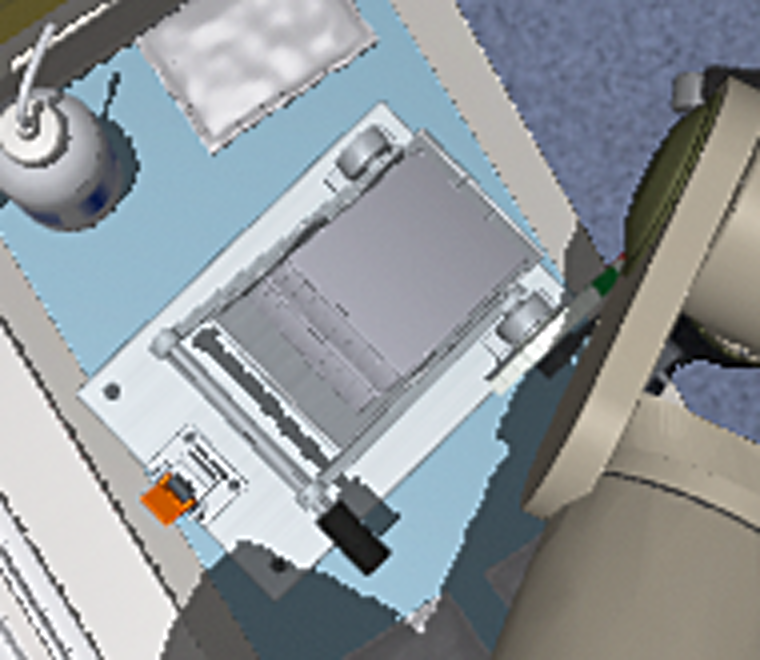

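The top view shows the cradle tipped at about 38° and the trays at the stop end, though it isn't clear whether both are fully home. I'll nudge 2° further, keep holding, and compare.

```bash
python3 -m pendant '{"travel":[[1.4,-1.4,-0.6],[1.4,-1.4,-0.6],[0.7,-0.7,-0.3],[0,0,0],[0,0,0],[0,0,0],[0,0,0],[0,0,0],[0,0,0],[0,0,0],[0,0,0],[0,0,0],[0,0,0],[0,0,0],[0,0,0],[0,0,0],[0,0,0],[0,0,0],[0,0,0],[0,0,0]],"delta_rot":[[0,0,0],[0,0,0],[0,0,0],[0,0,0],[0,0,0],[0,0,0],[0,0,0],[0,0,0],[0,0,0],[0,0,0],[0,0,0],[0,0,0],[0,0,0],[0,0,0],[0,0,0],[0,0,0],[0,0,0],[0,0,0],[0,0,0],[0,0,0]]}'
python3 - <<'E'
from h import *
H=np.array([.653,-.0375,.048]);bx=np.array([.712,-.702,0]);by=np.array([.702,.712,0])
S=eyes.get_image('side'); print(blobs(S,(245,150,290,205),'dark'))
T=eyes.get_image('top'); T0=cv2.imread('pics/t5.png')
c=cv2.resize(T[100:265,240:430],None,fx=4,fy=4,interpolation=2)
print('mean diff', np.abs(c[:,:,::-1].astype(int)-T0)[130:450,180:480].mean())
# predicted top px of tray edges, assuming deck height unknown: print for a few angles the back-stop-side length of top tray
g=cv2.resize(T[130:215,285:385],None,fx=8,fy=7,interpolation=2)[:,:,::-1]
g=cv2.resize(T[130:205,285:385],None,fx=8,fy=8,interpolation=2)[:,:,::-1]
cv2.imwrite('pics/t6.png',cv2.normalize(g,None,0,255,cv2.NORM_MINMAX))
E
```

```text
time_s: 7.48
position: [0.6044, -0.1596, 0.1598]
tool_rot: [[0.0, 0.712, -0.702], [-0.0, -0.702, -0.712], [-1.0, 0.0, -0.0]]
ft_force: [-2.5, 2.2, -0.6]
grip_width: 0.0218
[(array([270.0556, 177.9444]), array([ 19,  16, 108], dtype=int32))]
mean diff 12.491857638888888
```

View pics/t6.png

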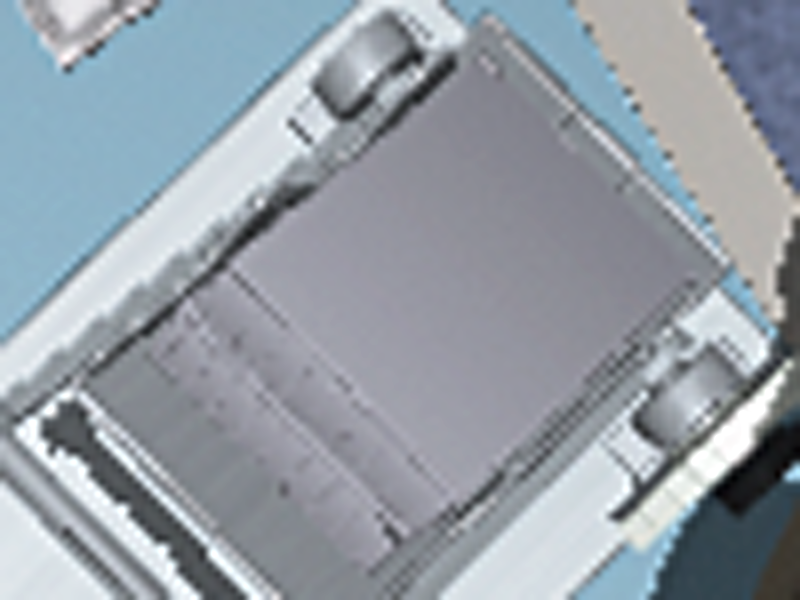

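Both front-face bands are equal with no step, and the top tray is flush at the stop, so the trays are home. The grip at (270,178) means about 40°. Now I'll lower it under control, still caged.

```bash
python3 -m pendant '{"travel":[[-3.6,3.5,1.6],[-3.6,3.5,1.5],[-3.6,3.5,1.4],[-3.6,3.5,1.3],[-3.6,3.5,1.1],[-3.6,3.5,0.9],[-3.6,3.5,0.7],[-3.6,3.5,0.5],[-3.6,3.5,0.3],[-3.6,3.5,0],[-3.6,3.5,-0.2],[-3.6,3.5,-0.4],[-3.6,3.5,-0.6],[-3.6,3.5,-0.8],[-3.6,3.5,-0.9],[-3.6,3.5,-1],[-3.6,3.5,-1.1],[-3.6,3.5,-1.2],[-0.7,0.7,0],[0,0,0]],"delta_rot":[[0,0,0],[0,0,0],[0,0,0],[0,0,0],[0,0,0],[0,0,0],[0,0,0],[0,0,0],[0,0,0],[0,0,0],[0,0,0],[0,0,0],[0,0,0],[0,0,0],[0,0,0],[0,0,0],[0,0,0],[0,0,0],[0,0,0],[0,0,0]]}'
python3 - <<'E'
from h import *
H=np.array([.653,-.0375,.048]);bx=np.array([.712,-.702,0]);by=np.array([.702,.712,0])
for d in(0,2,3.8,6,8):
    a=np.radians(d); print(d,proj('side',H+by*-.083-.2*np.cos(a)*bx+np.array([0,0,.2*np.sin(a)])))
S=eyes.get_image('side'); print(blobs(S,(235,180,285,235),'dark'))
s=env.observe();print(s['position'],s['ft_force'])
E
```

```text
time_s: 9.25
position: [0.5392, -0.0962, 0.1633]
tool_rot: [[0.001, 0.712, -0.702], [-0.001, -0.702, -0.712], [-1.0, 0.002, -0.0]]
ft_force: [-0.6, -0.4, -0.1]
grip_width: 0.0219
0 (np.float64(255.7584141977132), np.float64(222.21790538890838))
2 (np.float64(255.4377640714731), np.float64(219.6246982539079))
3.8 (np.float64(255.23577795690835), np.float64(217.3108020477208))
6 (np.float64(255.1023214083856), np.float64(214.51150119355097))
8 (np.float64(255.0911377955838), np.float64(211.99718380137176))
[(array([282.9474, 182.2632]), array([ 4,  7, 19], dtype=int32)), (array([253.8721, 217.8721]), array([17, 15, 86], dtype=int32))]
[ 0.5393 -0.0964  0.1633] [ 0.1579  0.8114 -0.2523]
```

```bash
python3 -m pendant '{"travel":[[0,0,0],[0,0,0],[0,0,0],[0,0,15],[0,0,25],[0,0,30],[0,0,0]],"delta_rot":[[0,0,0],[0,0,0],[0,0,0],[0,0,0],[0,0,0],[0,0,0],[0,0,0]]}' 45 && python3 -m pendant '{"travel":[[-17.4,27.8,0],[-17.4,27.8,0],[-17.4,27.8,0],[-17.4,27.8,0],[-17.4,27.8,0],[0,0,-35],[0,0,-35],[0,0,-35],[0,0,-20],[0,0,0],[0,0,0],[0,0,0]],"delta_rot":[[0,0,0],[0,0,0],[0,0,0],[0,0,0],[0,0,0],[0,0,0],[0,0,0],[0,0,0],[0,0,0],[0,0,0],[0,0,0],[0,0,0]]}' 0
python3 - <<'E'
from h import *
S=eyes.get_image('side')
cv2.imwrite('pics/s7.png',cv2.resize(S[150:275,210:370],None,fx=4,fy=4,interpolation=2)[:,:,::-1])
s=env.observe();print(s['position'],s['ft_force'],proj('side',s['position']))
E
```

```text
time_s: 9.88
position: [0.5406, -0.0967, 0.2383]
tool_rot: [[0.009, 0.712, -0.702], [-0.004, -0.702, -0.712], [-1.0, 0.009, -0.004]]
ft_force: [0.6, 0.2, 0.6]
grip_width: 0.0451
time_s: 10.88
position: [0.4527, 0.0429, 0.1092]
tool_rot: [[0.002, 0.712, -0.702], [-0.0, -0.702, -0.712], [-1.0, 0.002, -0.001]]
ft_force: [0.8, 0.6, 0.9]
grip_width: 0.0005
[0.4528 0.0429 0.1094] [ 0.3621 -0.3943  0.209 ] (np.float64(252.66827222227357), np.float64(198.55246747301484))
```

View pics/s7.png

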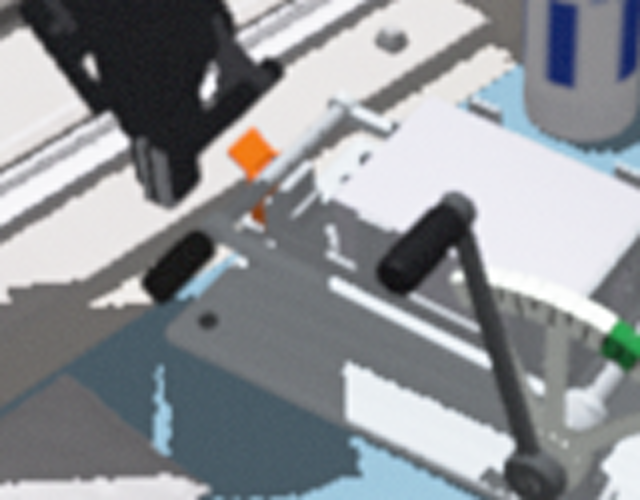

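The closed fingertips at about (251,199) sit right above the grip at (254,217), and the cradle rests on the jaw. Pressing down.

```bash
python3 -m pendant '{"travel":[[0,0,-9],[0,0,-9],[0,0,-9],[0,0,-8],[0,0,-3],[0,0,-3],[0,0,-3],[0,0,-3],[0,0,-3],[0,0,-2],[0,0,0],[0,0,0]],"delta_rot":[[0,0,0],[0,0,0],[0,0,0],[0,0,0],[0,0,0],[0,0,0],[0,0,0],[0,0,0],[0,0,0],[0,0,0],[0,0,0],[0,0,0]]}' 0
```

```text
time_s: 11.93
position: [0.4522, 0.043, 0.0583]
tool_rot: [[0.002, 0.713, -0.702], [-0.001, -0.702, -0.713], [-1.0, 0.002, -0.001]]
ft_force: [-9.4, 0.9, 34.0]
grip_width: 0.0001
```

```bash
python3 -m pendant '{"travel":[[0,0,-1],[0,0,0],[0,0,0]],"delta_rot":[[0,0,0],[0,0,0],[0,0,0]]}' 0 ; python3 -m pendant '{"travel":[[0,0,5],[0,0,10],[0,0,25],[0,0,40],[0,0,40],[-25,-25,0],[-25,-25,0],[-25,-25,0],[-25,-25,0],[-25,-25,0],[0,0,0]],"delta_rot":[[0,0,0],[0,0,0],[0,0,0],[0,0,0],[0,0,0],[0,0,0],[0,0,0],[0,0,0],[0,0,0],[0,0,0],[0,0,0]]}'
python3 - <<'E'
from h import *
S=eyes.get_image('side');T=eyes.get_image('top')
S0=cv2.imread('pics/side0.png')[:,:,::-1].copy()
for k,r in(('dark',(235,200,268,235)),('orange',(230,170,410,300)),('dark',(295,195,325,230))): print(k,blobs(S,r,k),blobs(S0,r,k))
cv2.imwrite('pics/s8.png',cv2.resize(S[165:300,230:420],None,fx=4,fy=4,interpolation=2)[:,:,::-1])
cv2.imwrite('pics/t8.png',cv2.resize(T[115:265,245:425],None,fx=4,fy=4,interpolation=2)[:,:,::-1])
print(env.observe()['ft_force'])
E
```

```text
time_s: 12.18
position: [0.4522, 0.0431, 0.058]
tool_rot: [[0.003, 0.713, -0.701], [-0.001, -0.701, -0.713], [-1.0, 0.003, -0.002]]
ft_force: [-12.6, 0.2, 45.4]
grip_width: -0.0001
time_s: 13.1
position: [0.3239, -0.0848, 0.1749]
tool_rot: [[-0.001, 0.708, -0.706], [-0.001, -0.706, -0.708], [-1.0, -0.0, 0.001]]
ft_force: [0.7, -0.0, 0.4]
grip_width: -0.0002
dark [(array([254.6364, 222.0682]), array([16, 16, 88], dtype=int32))] [(array([254.5667, 221.3   ]), array([ 17,  16, 120], dtype=int32))]
orange [(array([272.9889, 189.6   ]), array([11, 16, 90], dtype=int32))] [(array([272.7957, 189.1613]), array([11, 16, 93], dtype=int32))]
dark [(array([310.4398, 211.6713]), array([ 22,  22, 216], dtype=int32))] [(array([310.3167, 211.4458]), array([ 22,  22, 240], dtype=int32))]
[-0.1911 -0.1713  0.5813]
```

View pics/s8.png

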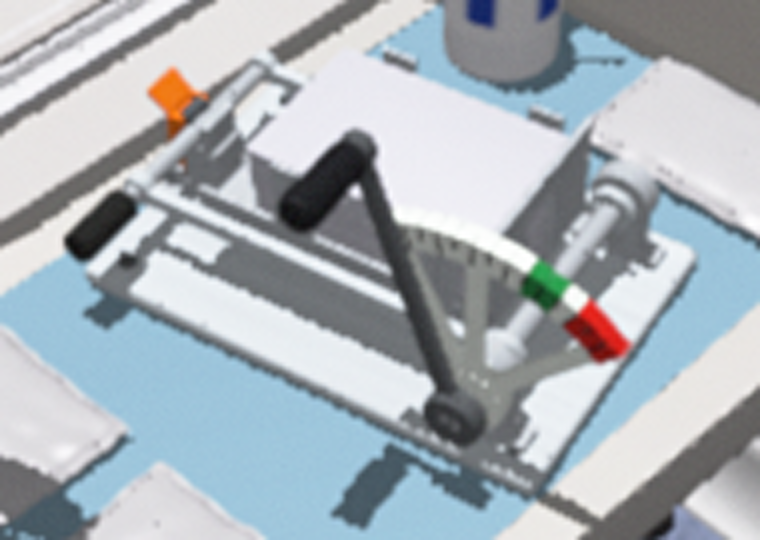

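View pics/t8.png

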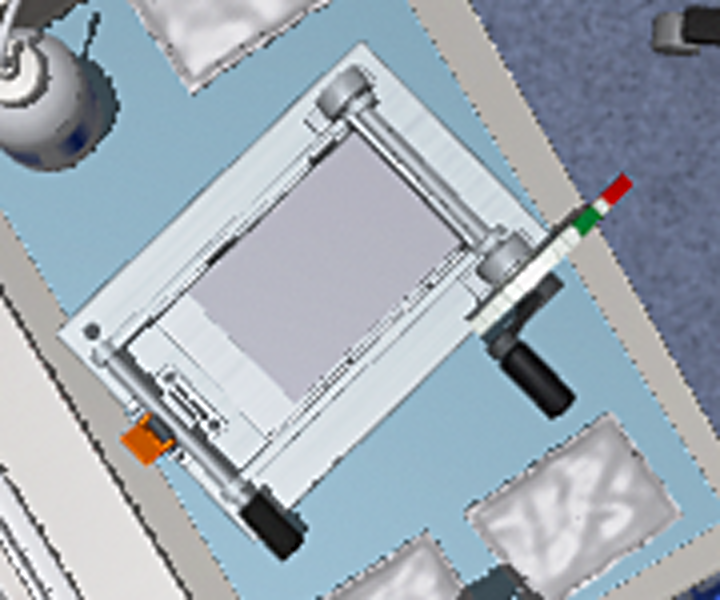

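The cradle is level again: handle, grip and jaw are within 1 px of their starting pixels. Both trays lie against the stop and the arm touches nothing, so I'm handing in.

```bash
python3 -c "
from rig import close_job
print(close_job())"
```

```text
the job is handed in; nothing more can be done
None
```

The cradle was tipped into the green, held there, let down and clipped home again, and I handed the job in at about 13 s of the 58 s. The hand-in reports no verdict, so the results below are my own checks.

- **Tip and hold:** I held the handle loosely between the fingers and pushed until the rod popped out. From the grip's pixel position the tilt was about 38°, then about 40° after a small nudge. I held it there for nearly 3 s.
- **Lowering:** I brought the cradle down at a commanded 0.4 rad/s, still held between the fingers, until the rod rested on the jaw.
- **Clipping home:** I pressed the grip with closed fingers. It stopped solidly at z 58 mm (57 mm expected, within calibration), with the wrist force reaching about 47 N.
- **Final pictures:** Grip, handle and orange jaw are back within 1 px of where they started. The gap between the trays and the back stop is gone in the top view, and at full tilt the two front faces showed no step. The arm was clear, with about 0 N on the wrist.
- **Not measured:** I read the tray gap by eye rather than in millimetres. The bystanders in view look undisturbed in the before and after pictures, but I did not measure them either.
- **Disagreement:** One base corner was partly hidden in the first top view and gave an 11 mm misfit, so I located the base from the handle and grip instead.

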